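Slide the set-top box around the crate and scale into its bay

TASK

On the sorting bench, push the black set-top box (not the white router) along the bench top into the bay outlined in blue tape between the crate of coffee capsules and the scale, so that it lies inside the outline and square with it. Its bottom cover is loose, so keep it flat on the bench all the way, without lifting or tipping it, and let neither the box nor the robot touch the crate or the scale.

Things in the scene. Friction and masses are not known exactly. Their poses are not given: they have to be found in the camera images.
- settop_center (a point): Centre (19 mm above the bench) of the black set-top box: a flat box 95 mm along its x, 130 mm along its y, 38 mm high, about 0.4 kg, loose on the bench, with cooling slots in its top. Too wide to grasp; it slides when pushed low on a side and stops when the push stops. It starts to the left or the right of the bay and nearer to the robot than the bay, turned at most 12 degrees. A white router of the same size and shape lies on the other side and is not wanted.
- bay: Bay: a rectangle of blue tape on the bench, flat (1 mm, nothing to bump against), tape 18 mm wide; inside the tape it measures 135 mm along its x and 170 mm along its y. Origin at its centre on the bench; its x axis points away from the robot, its y to the robot's left, so the set-top box fits with its x along the bay's x. It is entered from the robot's side (from its -x), between the crate and the scale.
- crate: Grey plastic crate of green coffee capsules, heavy and fixed: 130 mm along its x, 200 mm along its y, 85 mm high, the capsules lying about level with its rim. Origin at the centre of its underside. It stands beside the bay, left or right (opposite the scale), its near side 35 to 65 mm from the side of a well-centred set-top box.
- scale: White bench scale with a steel platform, fixed: 130 mm along its x, 200 mm along its y, 60 mm high. Origin at the centre of its underside. It stands beside the bay on the side opposite the crate, its near side 35 to 65 mm from the side of a well-centred set-top box.
Not all that is in view belongs to the job. Leave any pink or turquoise look-alike of the part that bears settop_center alone.

How it is judged:
By the outcome, as a careful person would: the job done as asked, in the order asked, and still so for the second after the job is handed in, with the robot touching nothing.
It also fails if it takes over 54 s, if anything falls off the work surface, if the arm or the gripper's body presses on something with over 40 N, if the wrist force passes 120 N, or if a joint passes its speed limit or range.

ROBOT

A 6-joint arm with a two-finger parallel gripper is mounted at the origin on the work surface. World frame = base frame: x ahead of the robot, y to its left, z up, the work surface at z = 0. Lengths are in m, angles in rad, forces in N, time in s.
With the tool pointing down it reaches from about 0.375 to 0.9 m from the base axis. Payload 3.1 kg.
Tool frame: the origin (TCP) lies between the finger pads; the fingertips stand 19 mm ahead of it and the grasp point (between the pads) is the TCP (tip_extent is the distance from the TCP to the fingertips, in m); z points along the fingers, y is the direction in which the jaws open and shut (so a half turn about z gives the same grasp; the last joint's range is limited). The gripper opens to 85 mm and grips with 20 to 120 N. Pads are 22 mm wide; open, the fingers measure 114 mm over their backs; the gripper's body (76 mm by 85 mm) begins 54 mm behind the grasp point. The pads swing forward as they close: fully open they stand 13 mm farther back than shut.
Start: joints at [1.06, 0.527, 1.433, -0, 1.181, -0.178], TCP at [0.204, 0.591, 0.25] pointing down, gripper open.
Joint ranges: [-3.08, 3.08], [-0.75, 2.2], [0.22, 2.44], [-1.43, 4.57], [0, 2.65], [-2.85, 2.85]. Speed limits (rad/s): [2.79, 2.79, 3.14, 3.14, 3.14, 3.14].

INTERFACE

Orientations are given as a unit quaternion [x, y, z, w].
In Python, from bench import * gives the robot as it stands.
- The arm moves only by the tool send_rows, never from a script. Its argument "commands" is a list that holds one entry, the list of rows, each a list of 6 numbers: the shift along the tool's x, y, z in units of 20 cm (1.0 is 20 cm), then the turn, a rotation vector about the tool's x, y, z in units of pi rad (1.0 is pi rad). In form: [[[tx, ty, tz, rx, ry, rz], ...]]. A call has 1 to 20 rows; each row shifts and turns the commanded pose from where the row before left it, along the tool's axes as they then stand; what a row does not reach is not made up. A row lasts 1/10 s, in which the tool goes at most 50 mm and 8.59 degrees, less where a joint would pass 70% of its speed; a pose out of reach is approached as far as the arm can. A call with a number of a shift or a turn outside -1 to 1 is refused whole. A call with a gripper value outside its range is refused whole. "gripper" is the gripper command: -1 is shut, 1 is fully open, values between are in proportion, set as the call begins (left out, the last holds). The fingers move at their own pace and stop on an object; the grip force is fixed at half the most. Time passes only in rows, so rows that do not move let the fingers close. It gives the time, the measured TCP pose, the force and the opening at its end, in the units of the state.
- get_state(): the state, without advancing time (a new reading comes with each control period).
- read_camera(name): name is "side" or "top" or "wrist"; returns a dict with "color" (480x640x3 uint8, blue, green, red), "fov_y" (degrees; the focal length in pixels is half the picture's height over the tangent of half this angle, whatever the lens; pixels are square), "cx", "cy" (the principal point, pixels), "k1" (the pictures are not rectified: a ray, as slopes to the right and down, at radius r is drawn at 1 + k1 r^2 times it, then the intrinsics apply), "R" (3x3) and "t" (3): a world point X has camera coordinates R X + t. Camera axes: x right, y down, z forward; pixel columns grow to the right and rows downward; lengths in m; the calibration is good to about 2 mm. A picture is of the moment at which its call begins. There is no depth.
- hand_in(): hands the job in, once; it reports no verdict.
The state is a dict: "t": time; "qpos": joint angles; "joint_velocities": joint speeds; "joint_efforts": joint torques, N m; "tcp_pos": TCP position; "ee_rot": TCP orientation; "contact_force": force on the tool from outside, world axes, zero at the start; "torque": the same for the moment, N m; "finger_gap": finger opening in m.
Only numpy, scipy, OpenCV 4.12 (cv2) and the standard library are available. Lean on these libraries where they do the work, as an engineer would, in place of code of your own. Each camera call takes 0.05 s, during which the arm holds its last target. There are 200 camera calls.

## Working session

There is one attempt and no reset: what is moved stays moved. The work goes in short steps, Python scripts to look and compute and a tool call to move; the robot and the scene stay as the last step left them, time stands still between calls to the robot, and variables do not carry over. Pictures are saved under pics/ and viewed, about 8 in all and at most 12, crops included, and the job is handed in when it is done.

Besides the shell and the picture viewer there is one more tool, called after "Request:" by a JSON object that holds its "op" and its "data", one argument or row to a line. send_rows: Moves the arm, as the interface text tells. Shifts and turns lie within -1 to 1; 1 stands for 20 cm of shift or pi rad of turn. Its arguments: {"type":"object","properties":{"commands":{"type":"array"},"gripper":{"type":"number"}},"required":["commands"]}

```bash
ls; mkdir -p pics
cat > h.py <<'E'
from bench import *
import numpy as np, cv2
def snap(n,f):
    c=read_camera(n); cv2.imwrite('pics/'+f,c['color']); np.save('pics/%s.npy'%f,c,allow_pickle=True); return c
def ray(c,u,v):
    f=240/np.tan(np.radians(c['fov_y'])/2)
    d=np.array([(u-c['cx'])/f,(v-c['cy'])/f]); s=d.copy()
    for _ in range(30): s=d/(1+c['k1']*(s@s))
    return np.array(c['R']).T@np.array([*s,1]), -np.array(c['R']).T@np.array(c['t'])
def at(c,u,v,z):
    d,o=ray(c,u,v); return o+d*(z-o[2])/d[2]
def proj(c,X):
    p=np.array(c['R'])@X+np.array(c['t']); s=p[:2]/p[2]; f=240/np.tan(np.radians(c['fov_y'])/2)
    return s*(1+c['k1']*(s@s))*f+[c['cx'],c['cy']]
def load(f): return np.load('pics/%s.npy'%f,allow_pickle=True).item()
E
python3 - <<'E'
from h import *
for n in('top','side'):
    c=snap(n,n+'0.png'); print(n,c['fov_y'],c['k1'],c['color'].shape,-np.array(c['R']).T@np.array(c['t']))
print(get_state())
E
```

```text
pics
top 46.06023869188057 0.048767175987833596 (480, 640, 3) [0.2550343  0.10577878 1.20210508]
side 54.14670265546915 -0.11739185666421709 (480, 640, 3) [ 0.09214644 -0.46278862  0.66618816]
{'t': 0.1, 'qpos': array([ 1.06049223e+00,  5.28381752e-01,  1.43377501e+00,  7.04138758e-06,
        1.18141222e+00, -1.78476655e-01]), 'joint_velocities': array([-2.07121061e-04, -1.41980055e-03, -1.82931104e-03,  1.41264219e-03,
        1.19239814e-05,  1.22518338e-03]), 'joint_efforts': array([-1.23712921e-04, -4.43303096e+01, -1.78585643e+01, -2.09415452e-04,
        3.95742696e-03, -1.09428797e-05]), 'tcp_pos': array([0.20326106, 0.59037969, 0.24942592]), 'ee_rot': array([ 1.65154812e-01,  9.86267160e-01, -9.29037634e-04, -3.36690171e-04]), 'contact_force': array([ 0.83422302,  0.98821916, -0.39128564]), 'torque': array([ 0.0142355 ,  0.01757153, -0.00471427]), 'finger_gap': 0.08552280674820834}
```

View pics/top0.png

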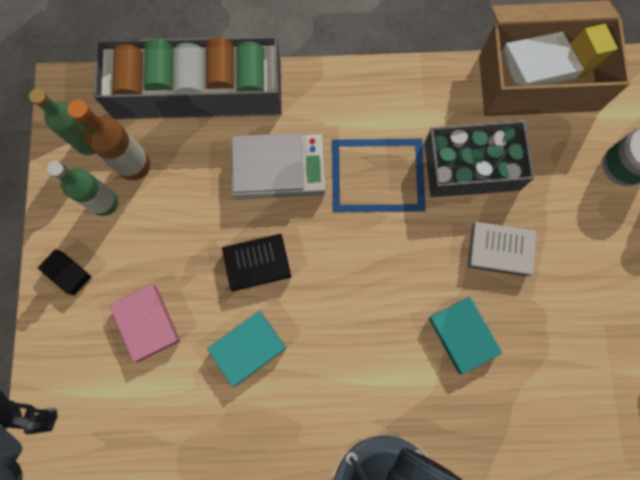

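View pics/side0.png

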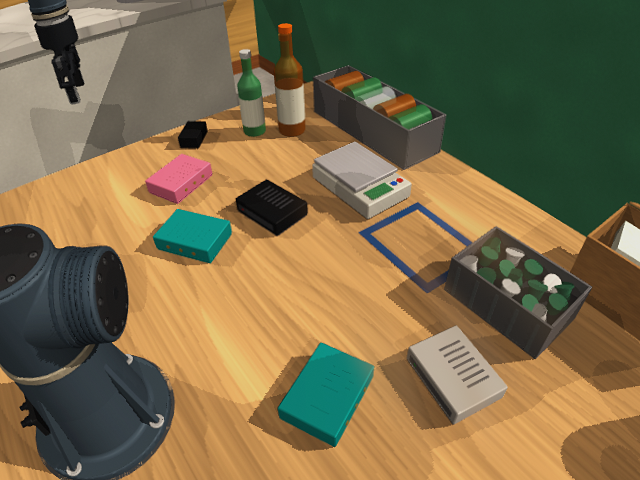

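The top picture shows the set-top box near (257,262), the bay near (378,175), the scale to its left (278,165) and the crate to its right (480,158). I'll enlarge that part to read the corners.

Run:
```python
import cv2
i=cv2.imread('pics/top0.png')[110:310,215:545]
cv2.imwrite('pics/crop0.png',cv2.resize(i[:, :220],None,fx=3.6,fy=3,interpolation=cv2.INTER_CUBIC) if 0 else cv2.resize(i,None,fx=2.4,fy=2.4,interpolation=cv2.INTER_CUBIC))
```

```text
(no output)
```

View pics/crop0.png

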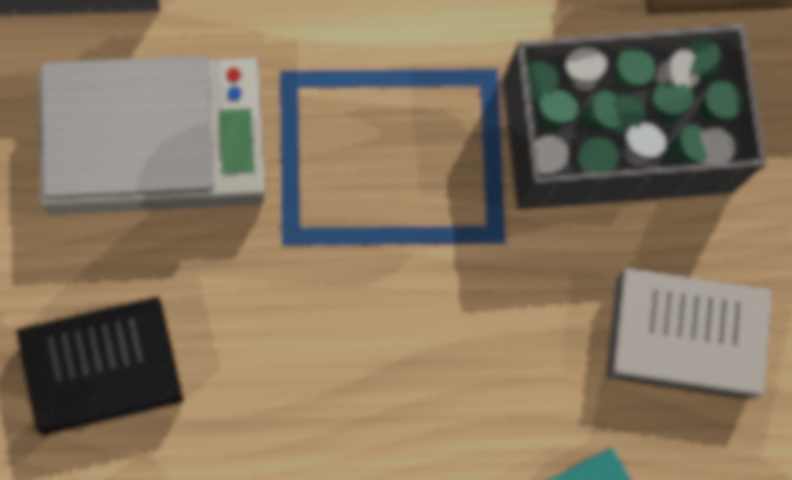

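```bash
cat >> h.py <<'E'
from scipy.optimize import minimize
def fitbox(cs,x0,thr=60):
    S=[]
    for c in cs:
        m=(c['color'].max(2)<75).astype(np.uint8)
        ctr=proj(c,np.array([x0[0],x0[1],.02])); 
        m=cv2.morphologyEx(m,cv2.MORPH_CLOSE,np.ones((9,9)))
        n,l,st,ce=cv2.connectedComponentsWithStats(m)
        k=1+np.argmin([np.hypot(*(ce[i]-ctr))+1000*(st[i,4]<300) for i in range(1,n)]); S.append(cv2.GaussianBlur((l==k).astype(np.float32),(0,0),1))
    def cost(p):
        e=0; C,s=np.cos(p[2]),np.sin(p[2])
        for c,m in zip(cs,S):
            P=np.array([proj(c,np.array([p[0]+C*a-s*b,p[1]+s*a+C*b,z])) for a in(-.0475,.0475) for b in(-.065,.065) for z in(0,.038)])
            h=cv2.convexHull((P*16).round().astype(np.int32))
            r=np.zeros(m.shape,np.uint8); cv2.fillConvexPoly(r,h,255,cv2.LINE_AA,4)
            e+=np.abs(cv2.GaussianBlur(r.astype(np.float32)/255,(0,0),1)-m).sum()/m.sum()
        return e
    r=minimize(cost,x0,method='Nelder-Mead',options=dict(initial_simplex=np.array([x0]*4)+np.vstack([np.zeros(3),np.diag([.02,.02,.1])])))
    return r.x,r.fun
E
python3 - <<'E'
from h import *
t,s=load('top0.png'),load('side0.png')
px=lambda u,v:((u+.5)/2.4-.5+215,(v+.5)/2.4-.5+110)
for n,L,z in(('outer',[(281,71),(497,69),(505,243),(282,245)],.001),('inner',[(299,88),(481,86),(487,227),(299,228)],.001),('crate bottom near',[(519,207)],0),('crate top',[(519,43),(742,28),(763,162),(536,181)],.085),('scale bottom',[(262,203),(42,212)],0),('scale top',[(40,62),(258,57),(264,193),(42,196)],.06)):
    P=np.array([at(t,*px(*q),z)[:2] for q in L]); print(n,P.round(4).tolist(),P.mean(0).round(4))
    if len(P)==4: print('  sides',np.linalg.norm(P-np.roll(P,-1,0),axis=1).round(3))
g=at(t,257,262,.03); x0=[g[0],g[1],.15]; print(g)
print(fitbox([t],x0),fitbox([s],x0),fitbox([t,s],x0))
E
```

```text
outer [[0.7402, 0.0788], [0.7349, -0.1242], [0.5659, -0.12], [0.5712, 0.0841]] [ 0.6531 -0.0203]
  sides [0.203 0.169 0.204 0.169]
inner [[0.7227, 0.0625], [0.7186, -0.1081], [0.5817, -0.1046], [0.5868, 0.0679]] [ 0.6524 -0.0206]
  sides [0.171 0.137 0.173 0.136]
crate bottom near [[0.5999, -0.1354]] [ 0.5999 -0.1354]
crate top [[0.7248, -0.129], [0.7311, -0.3246], [0.608, -0.3298], [0.5982, -0.1346]] [ 0.6655 -0.2295]
  sides [0.196 0.123 0.195 0.127]
scale bottom [[0.6121, 0.101], [0.6104, 0.3034]] [0.6112 0.2022]
scale top [[0.7319, 0.2951], [0.7303, 0.1003], [0.6034, 0.0992], [0.6072, 0.2935]] [0.6682 0.197 ]
  sides [0.195 0.127 0.194 0.125]
[0.46011795 0.24653751 0.03      ]
(array([0.46154887, 0.24827535, 0.18306362]), np.float64(0.12897038459777832)) (array([0.4617751 , 0.25163305, 0.14078797]), np.float64(0.11677408218383789)) (array([0.46386386, 0.25238689, 0.1959066 ]), np.float64(0.2508280873298645))
```

```bash
sed -i 's/S.append(cv2.GaussianBlur((l==k).astype(np.float32),(0,0),1))/H=cv2.convexHull(cv2.findContours((l==k).astype(np.uint8),0,1)[0][0]); q=np.zeros(m.shape,np.uint8); cv2.fillConvexPoly(q,H,1); S.append(cv2.GaussianBlur(q.astype(np.float32),(0,0),1))/; s/MORPH_CLOSE,np.ones((9,9))/MORPH_OPEN,np.ones((3,3))/' h.py
cat >> h.py <<'E'
from scipy.spatial.transform import Rotation as Ro
def plan(x,y,z,head,tilt=0):
    "tool-frame shift [units of 20cm] and turn [units of pi] from now to target (tool down, tool y at heading)"
    s=get_state(); R=Ro.from_quat(s['ee_rot']); T=Ro.from_matrix(np.array([[np.sin(-head)*-1*-1 if 0 else -np.sin(head),np.cos(head),0],[np.cos(head),np.sin(head),0],[0,0,-1]]).T) if 0 else Ro.from_matrix(np.column_stack([[-np.sin(head),np.cos(head),0],[np.cos(head),np.sin(head),0],[0,0,-1]]))
    return (R.inv().apply(np.array([x,y,z])-s['tcp_pos'])/.2).round(3),((R.inv()*T).as_rotvec()/np.pi).round(4)
E
python3 - <<'E'
from h import *
t,s=load('top0.png'),load('side0.png'); x0=[.462,.25,.17]
for cs in([t],[s],[t,s]): print(fitbox(cs,x0))
c=np.array(t['color']).max(2)[225:300,215:300]; print(c[37,::3],c[:,45][::3])
E
```

```text
(array([0.46156735, 0.24992019, 0.24887621]), np.float64(0.09577493369579315))
(array([0.46111396, 0.25140801, 0.14970849]), np.float64(0.09178683906793594))
(array([0.46207872, 0.25138452, 0.17005673]), np.float64(0.19219224154949188))
[145 103  96  63  26  26  25  33  46  33  44  36  47  41  48  41  41  36
  34  31  29  29  28  30  62 168 170 171 170] [120 158 163 169 115  26  26  34  43  53  58  53  46  30  28  27  29  30
  30  25  94 131 135 137 134]
```

Run:
```python
from h import *
t=load('top0.png')
px=lambda u,v:((u+.5)/2.4-.5+215,(v+.5)/2.4-.5+110)
a,b,c=[at(t,*px(*q),.038)[:2] for q in((19,329),(159,298),(40,433))]; print(a,b,c,np.linalg.norm(a-b),np.linalg.norm(a-c))
for p,q in((b,a),): d=q-p; print('yaw',np.arctan2(-d[0],d[1]))
d=a-c; print('yaw2',np.arctan2(d[1],d[0]))
print(plan(.50,.38,.15,.19))
```

```text
[0.49361237 0.31715883] [0.51710702 0.19461789] [0.40180191 0.29873877] 0.12477291997599424 0.09364004753097353
yaw 0.18943019413899057
yaw2 0.19800259600273173
(array([-1.746, -0.51 ,  0.497]), array([-6.000e-04,  2.000e-04,  3.339e-01]))
```

Request:
{"op": "send_rows", "data": {
  "commands": [
    [[-0.151,-0.072,0.05,0,0,0],[-0.151,-0.072,0.05,0,0,0],[-0.151,-0.072,0.05,0,0,0],[-0.151,-0.072,0.05,0,0,0],[-0.151,-0.072,0.05,0,0,0],[-0.151,-0.072,0.05,0,0,0],[-0.151,-0.072,0.05,0,0,0],[-0.151,-0.072,0.05,0,0,0],[-0.151,-0.072,0.05,0,0,0],[-0.151,-0.072,0.05,0,0,0],[0,0,0,0,0,0.0334],[0,0,0,0,0,0.0334],[0,0,0,0,0,0.0334],[0,0,0,0,0,0.0334],[0,0,0,0,0,0.0334],[0,0,0,0,0,0.0334],[0,0,0,0,0,0.0334],[0,0,0,0,0,0.0334],[0,0,0,0,0,0.0334],[0,0,0,0,0,0.0334]]
  ],
  "gripper": 0.2
}}

```text
t: 2.1
tcp_pos: [0.4419, 0.3562, 0.1499]
ee_rot: [0.639, 0.77, -0.0, -0.0]
contact_force: [-0.1, 0.1, 0.3]
finger_gap: 0.0511
```

Run:
```python
from h import *
print(plan(.442,.355,.028,.19))
c=snap('wrist','w1.png')
```

```text
(array([-0.006,  0.   ,  0.61 ]), array([-0.0003,  0.0001, -0.0015]))
```

View pics/w1.png

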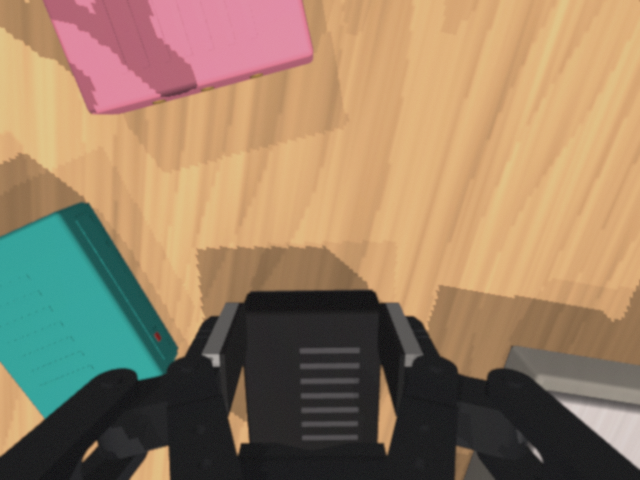

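The box lies square under the gripper, with its near edge at row ~300, columns 246–378, centred between the fingers. I'll go down behind it and close most of the gap.

Request:
{"op": "send_rows", "data": {
  "commands": [
    [[0,0,0.078,0,0,0],[0,0,0.078,0,0,0],[0,0,0.078,0,0,0],[0,0,0.078,0,0,0],[0,0,0.078,0,0,0],[0,0,0.078,0,0,0],[0,0,0.078,0,0,0],[0,0,0.078,0,0,0],[-0.025,0,0,0,0,0],[-0.025,0,0,0,0,0],[-0.025,0,0,0,0,0],[-0.025,0,0,0,0,0],[-0.025,0,0,0,0,0],[0,0,0,0,0,0]]
  ]
}}

```text
t: 3.55
tcp_pos: [0.4473, 0.3312, 0.026]
ee_rot: [0.637, 0.771, 0.0, 0.0]
contact_force: [-0.1, 0.1, 0.0]
finger_gap: 0.0514
```

Run:
```python
from h import *
c=snap('side','s1.png')
cv2.imwrite('pics/s1c.png',cv2.resize(c['color'][90:290,190:440],None,fx=3,fy=3,interpolation=cv2.INTER_CUBIC))
```

```text
(no output)
```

View pics/s1c.png

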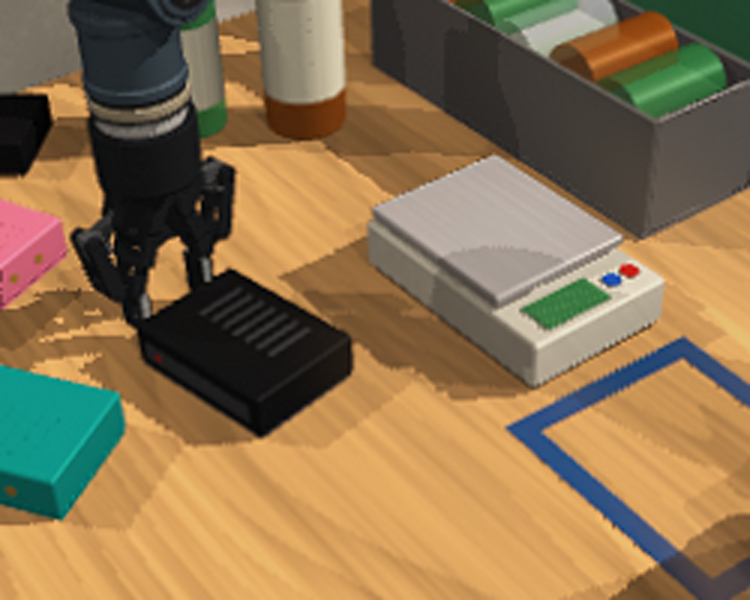

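Both fingers stand low behind the box's left face, at crop (145,300) and (205,265). Now the first half of the push.

Request:
{"op": "send_rows", "data": {
  "commands": [
    [[-0.02,0,0,0,0,0],[-0.02,0,0,0,0,0],[-0.03,0,0,0,0,0.002],[-0.04,0,0,0,0,0.002],[-0.04,0,0,0,0,0.002],[-0.04,0,0,0,0,0.002],[-0.04,0,0,0,0,0.002],[-0.04,0,0,0,0,0.002],[-0.04,0,0,0,0,0.002],[-0.04,0,0,0,0,0.002],[-0.04,0,0,0,0,0.002],[-0.04,0,0,0,0,0.002],[-0.04,0,0,0,0,0.002],[-0.04,0,0,0,0,0.002],[-0.04,0,0,0,0,0.002],[-0.04,0,0,0,0,0.002],[-0.04,0,0,0,0,0.002],[-0.03,0,0,0,0,0.002],[-0.02,0,0,0,0,0.002],[0,0,0,0,0,0]]
  ]
}}

```text
t: 5.6
tcp_pos: [0.4661, 0.1964, 0.0254]
ee_rot: [0.677, 0.736, -0.001, -0.0]
contact_force: [-0.1, 0.4, -0.5]
finger_gap: 0.0518
```

Run:
```python
from h import *
s=get_state(); print(s['tcp_pos'],s['contact_force'],plan(.472,.061,.026,-.028))
c=snap('top','t2.png')
cv2.imwrite('pics/t2c.png',cv2.resize(c['color'][120:320,215:465],None,fx=3,fy=3,interpolation=cv2.INTER_CUBIC))
```

```text
[0.46612417 0.19643964 0.02539565] [-0.08287045  0.40695197 -0.46796975] (array([-0.677, -0.026, -0.003]), array([-0.0003,  0.0002,  0.0352]))
```

View pics/t2c.png

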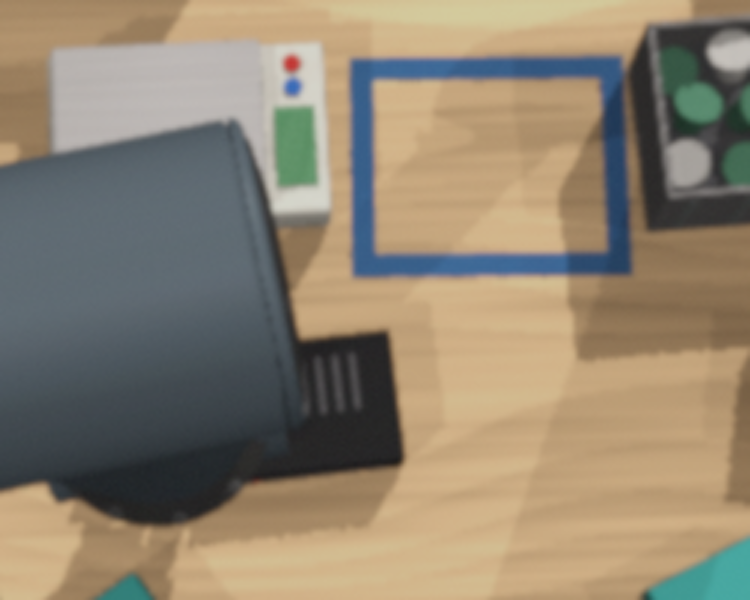

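The box follows flush with the fingers (right corners at crop (387,332) and (402,463)), nearly square. Second half.

Request:
{"op": "send_rows", "data": {
  "commands": [
    [[-0.02,-0.001,0,0,0,0.002],[-0.04,-0.001,0,0,0,0.002],[-0.04,-0.001,0,0,0,0.002],[-0.04,-0.001,0,0,0,0.002],[-0.04,-0.001,0,0,0,0.002],[-0.04,-0.001,0,0,0,0.002],[-0.04,-0.001,0,0,0,0.002],[-0.04,-0.001,0,0,0,0.002],[-0.04,-0.001,0,0,0,0.002],[-0.04,-0.001,0,0,0,0.002],[-0.04,-0.001,0,0,0,0.002],[-0.04,-0.001,0,0,0,0.002],[-0.04,-0.001,0,0,0,0.002],[-0.04,-0.001,0,0,0,0.002],[-0.04,-0.001,0,0,0,0.002],[-0.04,-0.001,0,0,0,0.002],[-0.04,0,0,0,0,0.002],[-0.03,0,0,0,0,0.001],[-0.02,0,0,0,0,0],[0,0,0,0,0,0]]
  ]
}}

```text
t: 7.65
tcp_pos: [0.4671, 0.0547, 0.0256]
ee_rot: [0.717, 0.697, -0.0, 0.0]
contact_force: [-0.1, 0.1, -0.1]
finger_gap: 0.051
```

Request:
{"op": "send_rows", "data": {
  "commands": [
    [[0.05,0,0,0,0,0],[0.1,0,0,0,0,0],[0.1,0,0,0,0,0],[0,0,-0.12,0,0,0],[0,0,-0.12,0,0,0],[0,0,-0.12,0,0,0],[0,0,-0.12,0,0,0],[0,0,-0.12,0,0,0],[0,0,0,0,0,0]]
  ],
  "gripper": 0.2
}}

```text
t: 8.55
tcp_pos: [0.47, 0.1063, 0.1482]
ee_rot: [0.716, 0.698, 0.002, 0.002]
contact_force: [0.5, -0.3, 0.6]
finger_gap: 0.0514
```

Run:
```python
from h import *
c=snap('top','t3.png')
cv2.imwrite('pics/t3c.png',cv2.resize(c['color'][130:330,265:515],None,fx=3,fy=3,interpolation=cv2.INTER_CUBIC))
```

```text
(no output)
```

View pics/t3c.png

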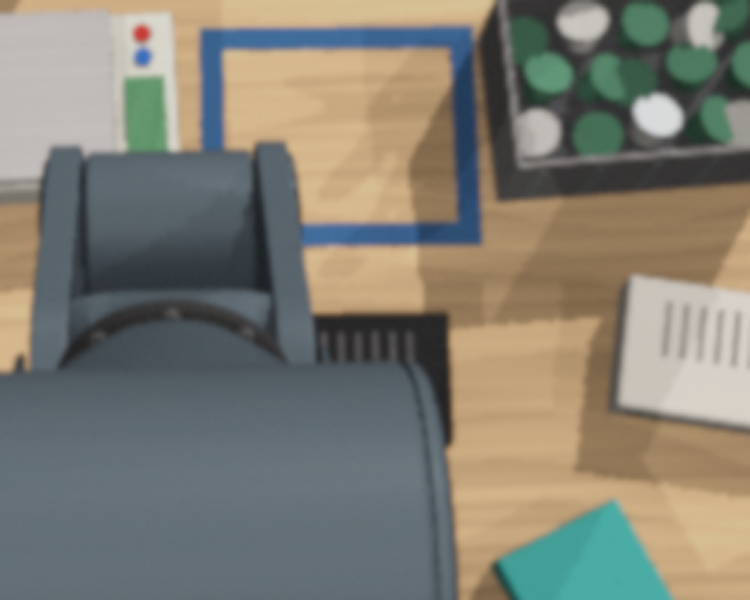

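Run:
```python
from h import *
t=load('t3.png')
px=lambda u,v:((u+.5)/3-.5+265,(v+.5)/3-.5+130)
for q in((447,314),(318,316),(450,443)): print(at(t,*px(*q),.038))
print(at(t,*px(450,443),0.))
th=-.028;P=np.array([.0475,-.065]);R=np.array([[np.cos(th),-np.sin(th)],[np.sin(th),np.cos(th)]])
c=at(t,*px(447,314),.038)[:2]-R@P; print('centre',c)
b=np.array([.6528,-.0205]); print('bay frame',R.T@(c-b))
d=R@[1,0]; 
print(plan(.385,-.0132,.15,np.pi/2-.028))
```

```text
[ 0.50634139 -0.08529241  0.038     ]
[0.50807146 0.00544199 0.038     ]
[ 0.4149912  -0.08119203  0.038     ]
[ 0.42021269 -0.08729534  0.        ]
centre [ 0.46067977 -0.01898806]
bay frame [-0.19208725 -0.00386731]
(array([-0.607, -0.405, -0.017]), array([ 0.001 ,  0.001 , -0.4993]))
```

Request:
{"op": "send_rows", "data": {
  "commands": [
    [[-0.077,-0.051,0,0,0,0],[-0.077,-0.051,0,0,0,0],[-0.077,-0.051,0,0,0,0],[-0.077,-0.051,0,0,0,0],[-0.077,-0.051,0,0,0,0],[-0.077,-0.051,0,0,0,0],[-0.077,-0.051,0,0,0,0],[-0.077,-0.051,0,0,0,0],[0,0,0,0,0,-0.0416],[0,0,0,0,0,-0.0416],[0,0,0,0,0,-0.0416],[0,0,0,0,0,-0.0416],[0,0,0,0,0,-0.0416],[0,0,0,0,0,-0.0416],[0,0,0,0,0,-0.0416],[0,0,0,0,0,-0.0416],[0,0,0,0,0,-0.0416],[0,0,0,0,0,-0.0416],[0,0,0,0,0,-0.0416],[0,0,0,0,0,-0.0416]]
  ],
  "gripper": 0.5
}}

```text
t: 10.6
tcp_pos: [0.3827, -0.015, 0.1446]
ee_rot: [0.012, 1.0, 0.0, -0.001]
contact_force: [-0.4, -0.6, 0.4]
finger_gap: 0.0642
```

Run:
```python
from h import *
print(get_state()['tcp_pos'],plan(.385,-.017,.022,np.pi/2-.028))
c=snap('wrist','w4.png')
```

```text
[ 0.38270604 -0.01504083  0.14455983] (array([-0.013, -0.01 ,  0.613]), array([ 0.0002, -0.0008,  0.0014]))
```

View pics/w4.png

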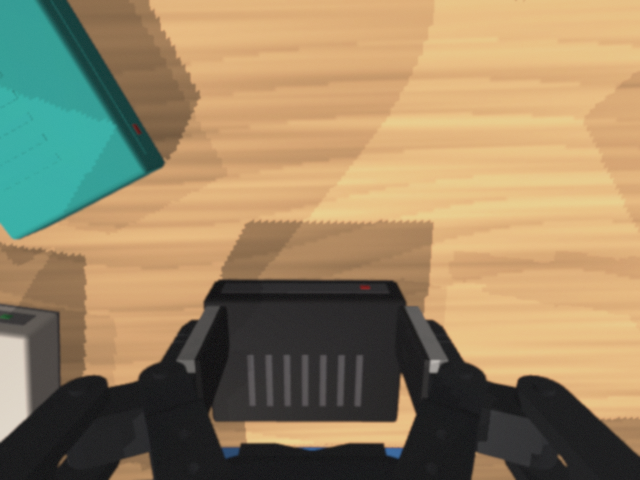

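Run:
```python
from h import *
c=load('w4.png')
for u,v,z in((217,281,0),(392,281,0),(205,300,.038),(405,300,.038),(213,420,.038),(398,420,.038)): print(at(c,u,v,z).round(4))
t=load('w1.png')
for u,v,z in((247,291,0),(378,291,0)): print(at(t,u,v,z).round(4))
```

```text
[ 0.4173 -0.0827  0.    ]
[0.4204 0.043  0.    ]
[ 0.4139 -0.0813  0.038 ]
[0.417  0.0437 0.038 ]
[ 0.5048 -0.085   0.038 ]
[0.5081 0.0428 0.038 ]
[0.4028 0.3018 0.    ]
[0.498  0.3197 0.    ]
```

Box near edge spans columns 205–405 at rows 281–300, centred between the fingers; measured centre (0.462,-0.020), yaw -0.025 rad, about 5 mm right of the bay axis. Down, then push in, drifting slightly left.

Request:
{"op": "send_rows", "data": {
  "commands": [
    [[0,-0.005,0.068,0,0,0.0014],[0,-0.005,0.068,0,0,0],[0,-0.005,0.068,0,0,0],[0,-0.005,0.068,0,0,0],[0,0,0.068,0,0,0],[0,0,0.068,0,0,0],[0,0,0.068,0,0,0],[0,0,0.068,0,0,0],[0,0,0.068,0,0,0],[-0.02,0,0,0,0,0],[-0.02,0,0,0,0,0],[-0.02,0,0,0,0,0],[-0.02,0,0,0,0,0],[0,0,0,0,0,0]]
  ]
}}

```text
t: 12.05
tcp_pos: [0.4007, -0.0205, 0.0236]
ee_rot: [0.017, 1.0, -0.0, 0.001]
contact_force: [-0.0, -0.3, 0.2]
finger_gap: 0.0643
```

Request:
{"op": "send_rows", "data": {
  "commands": [
    [[-0.02,0,0,0,0,0],[-0.02,0,0,0,0,0],[-0.03,0.001,0,0,0,0],[-0.04,0.001,0,0,0,0],[-0.04,0.001,0,0,0,0],[-0.04,0.001,0,0,0,0],[-0.04,0.001,0,0,0,0],[-0.04,0.001,0,0,0,0],[-0.04,0.001,0,0,0,0],[-0.04,0.001,0,0,0,0],[-0.04,0.001,0,0,0,0],[-0.04,0.001,0,0,0,0],[-0.04,0.001,0,0,0,0],[-0.04,0.001,0,0,0,0],[-0.04,0.001,0,0,0,0],[-0.04,0.001,0,0,0,0],[-0.04,0.001,0,0,0,0],[-0.04,0.001,0,0,0,0],[-0.03,0.001,0,0,0,0],[-0.02,0,0,0,0,0]]
  ]
}}

```text
t: 14.05
tcp_pos: [0.5447, -0.0219, 0.0231]
ee_rot: [0.017, 1.0, -0.0, 0.001]
contact_force: [-4.3, 0.2, 3.6]
finger_gap: 0.0641
```

Run:
```python
from h import *
s=get_state(); print(s['tcp_pos'],s['contact_force'])
c=snap('top','t5.png'); d=snap('side','s5.png')
f=lambda i:cv2.resize(i,None,fx=2.2,fy=2.2,interpolation=cv2.INTER_CUBIC)
cv2.imwrite('pics/m5.png',np.hstack([f(c['color'][110:310,300:480]),f(d['color'][150:350,300:480])]))
```

```text
[ 0.54467125 -0.02186045  0.02307437] [-4.34499597  0.20237524  3.6073845 ]
```

View pics/m5.png

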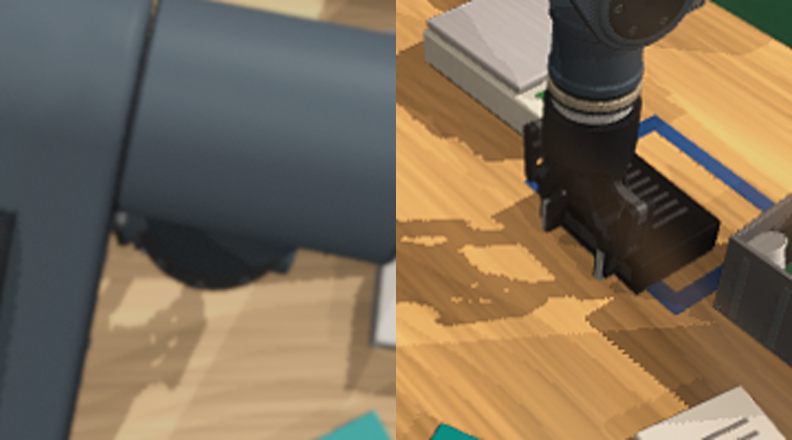

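The side view shows the box entering the bay squarely ahead of the fingers, clear of scale and crate. Finish the push, then back off and rise to see.

Request:
{"op": "send_rows", "data": {
  "commands": [
    [[-0.02,0.001,0,0,0,0],[-0.03,0.001,0,0,0,0],[-0.04,0.001,0,0,0,0],[-0.04,0.001,0,0,0,0],[-0.04,0.001,0,0,0,0],[-0.03,0.001,0,0,0,0],[-0.02,0,0,0,0,0],[-0.01,0,0,0,0,0],[0,0,0,0,0,0]]
  ]
}}

```text
t: 15.05
tcp_pos: [0.5898, -0.0221, 0.0231]
ee_rot: [0.017, 1.0, -0.0, 0.0]
contact_force: [0.0, 0.6, 0.0]
finger_gap: 0.0641
```

Request:
{"op": "send_rows", "data": {
  "commands": [
    [[0.05,0,0,0,0,0],[0.1,0,0,0,0,0],[0.1,0,0,0,0,0],[0.1,0,0,0,0,0],[0.05,0,-0.1,0,0,0],[0,0,-0.12,0,0,0],[0,0,-0.12,0,0,0],[0,0,-0.12,0,0,0],[0,0,-0.12,0,0,0],[0,0,0,0,0,0]]
  ]
}}

```text
t: 16.05
tcp_pos: [0.5113, -0.0199, 0.1422]
ee_rot: [0.017, 1.0, -0.001, 0.004]
contact_force: [0.3, -0.1, 0.2]
finger_gap: 0.0644
```

Run:
```python
from h import *
print(get_state()['tcp_pos'])
c=snap('wrist','w6.png'); d=snap('side','s6.png')
cv2.imwrite('pics/m6.png',np.hstack([cv2.resize(c['color'],(400,300)),cv2.resize(d['color'][150:330,330:570],(400,300),interpolation=cv2.INTER_CUBIC)]))
```

```text
[ 0.51134439 -0.01985125  0.14215652]
```

View pics/m6.png

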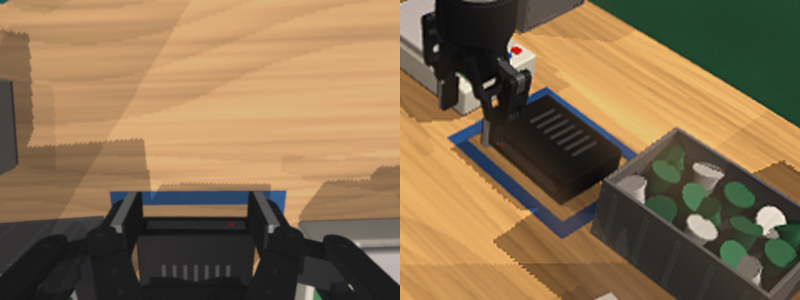

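Wrist and side views show the box inside the tape. I'll move the arm aside for an unobstructed check from above.

Request:
{"op": "send_rows", "data": {
  "commands": [
    [[0.06,0,-0.06,0,0,0],[0.06,0,-0.06,0,0,0],[0.06,0,-0.06,0,0,0],[0.06,0,-0.06,0,0,0],[0.06,0.1,-0.06,0,0,0],[0,0.18,0,0,0,0],[0,0.18,0,0,0,0],[0,0.18,0,0,0,0],[0,0.18,0,0,0,0],[0,0.18,0,0,0,0],[0,0.18,0,0,0,0],[0,0.18,0,0,0,0],[0,0.18,0,0,0,0],[0,0.18,0,0,0,0],[0,0.18,0,0,0,0],[0,0.18,0,0,0,0],[0,0,0,0,0,0],[0,0,0,0,0,0]]
  ]
}}

```text
t: 17.95
tcp_pos: [0.4625, 0.3984, 0.1972]
ee_rot: [0.016, 1.0, -0.001, -0.001]
contact_force: [-0.2, 1.0, 0.6]
finger_gap: 0.0638
```

Run:
```python
from h import *
c=snap('top','t7.png')
cv2.imwrite('pics/t7c.png',cv2.resize(c['color'][125:225,315:445],None,fx=6,fy=6,interpolation=cv2.INTER_CUBIC))
```

```text
(no output)
```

View pics/t7c.png

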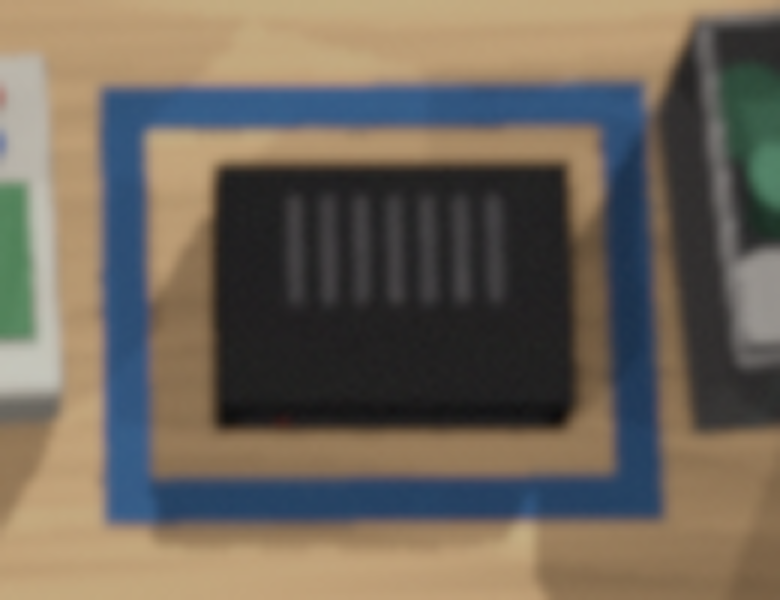

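Run:
```python
from h import *
c=load('t7.png'); px=lambda u,v:((u+.5)/6-.5+315,(v+.5)/6-.5+125)
g=lambda L,z:np.array([at(c,*px(*q),z)[:2] for q in L])
B=g([(218,168),(565,166),(573,405),(218,408)],.038); T=g([(147,128),(602,126),(615,476),(150,478)],.001); D=g([(218,427),(570,427)],0)
for n,P in(('box',B),('bay',T)):
    f=(P[0]+P[1]-P[2]-P[3]);l=P[0]+P[3]-P[1]-P[2]; print(n,P.mean(0).round(4),'yaw',np.arctan2(f[1],f[0]).round(3),np.arctan2(-l[0],l[1]).round(3),P.round(4).tolist())
print('near bottom',D.round(4))
```

```text
box [ 0.6461 -0.0221] yaw -0.038 -0.028 [[0.6931, 0.0391], [0.6894, -0.0867], [0.5993, -0.0838], [0.6026, 0.0431]]
bay [ 0.6532 -0.0202] yaw -0.031 -0.031 [[0.7238, 0.063], [0.7185, -0.1076], [0.5826, -0.1034], [0.5878, 0.0672]]
near bottom [[ 0.6067  0.0413]
 [ 0.6021 -0.0883]]
```

```bash
python3 -c "
from h import *
print(get_state()['joint_velocities'].round(3)); print(hand_in())"
```

```text
[-0.021 -0.016  0.01   0.001  0.003  0.001]
the job is handed in; nothing more can be done
None
```

I pushed the black set-top box into the blue-taped bay and handed the job in at about 18 s.

I used two low pushes with two fingertips. The first went sideways and turned the box square; the second went straight in between the scale and the crate. I then moved the arm clear.

- **Position:** the last top view puts the box centre within 2–7 mm of the bay centre along x, and about 2 mm to the right. The spread along x is because the top-face corners gave 7 mm and the bottom near edge gave about 2 mm. About 13 mm or more is left to the inside of the tape on every side.
- **Squareness:** it is square with the outline to within about 0.5°. An early automatic fit of the box's turn disagreed between the two cameras, so I used corner readings from the pictures instead.
- **Contact:** no picture showed the box or the robot touching the crate or the scale. The highest force I read was about 6 N, but I only read it at the end of each move.
- **Flatness:** the box looked flat in every picture, but I did not measure tilt during the pushes.

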